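Clamp a lino block with the ratchet clamp

TASK

Lay the small green-topped lino block flat on the blue clamp's bed, square against the fixed stop, and let go. Then pump the red handle in full strokes, forward and all the way back, until the sprung jaw has met the block and the handle has begun to go stiff: one or two teeth past first contact hold it firmly, more would dent it. Leave the handle pulled back and the other things undisturbed.

Things in the scene. Friction and masses are not known exactly. Their poses are not given: they have to be found in the camera images.
- block: The lino block to clamp: wood with a dark green carved top, 60 x 75 x 21 mm (its x, y, z), loose, about 0.1 kg. Origin at the centre of its underside. Pinch it across its 60 mm side; its 75 mm side goes along the clamp. (The larger brown-topped block is not meant.)
- clamp: Blue ratchet clamp fixed to the table, 312 mm long along its own y (from -200 to 112 mm); its place and yaw vary. Origin on the table, axes level. Beam 44 mm wide (x), its top, the bed, 30 mm above the table. Feet at y = -175 and 100 mm are 110 mm wide, 8 mm high. The fixed stop is at the +y end; a toothed bar along the middle pushes the sprung jaw toward +y.
- fence: The fixed stop of the clamp: 70 mm wide, 16 mm high, 14 mm thick. Origin on the bed (30 mm above the table) in the middle of the face that the block bears on; its axes are the clamp's and the face looks to -y. A seated block has its centre 37.5 mm from this face.
- seat (a point): Point on the bed, 30 mm above the table, where the centre of the seated block's underside belongs. The sprung jaw (blue, 62 mm wide, 32 to 48 mm above the table) starts with its face 13 to 41 mm clear of a seated block; how far is not measured. It slides a block that lies a little short of the fixed stop home against it.
- handle (a point): Point on the axis of the red upright handle at the end of the pump lever, 95 mm above the table. The handle is round, 22 mm across, and free from 66 to 114 mm above the table; the lever arm below it is 16 mm wide, its top 58 mm up. It runs on an arc of 145 mm round pivot.
- pivot (a point): The lever's upright hinge axis, 54 mm above the table, 40 mm beyond the clamp's middle line (clamp x = 40, y = -114 mm). At half stroke the lever points along the clamp's -x.
- lever (a joint): Lever angle: 0 = pulled back (toward the clamp's -y) against its stop, 0.26 rad = pushed fully forward (+y, toward the jaw) against its stop; clockwise from above is positive. It stays where left; the stops are sturdy. A forward stroke past 0.235 rad moves the toothed bar on by one 7 mm tooth, which a pawl then holds; drawing back below 0.04 rad lets the drive pawl fall behind the next tooth.
- pawl_box (a point): Top of the small blue pawl housing beside the bar, 50 mm above the table. Feel: unloaded, the handle needs 1 to 5 N. The first tooth at which the jaw bears on a seated block presses it with about 9 N; each further tooth adds about 20 N (the jaw's spring gives 3 N/mm), about 7 N more at the handle, which moves three times as far as the bar. Wanted on the block: 18 to 62 N.
- red_tin: Bystander: ink tin with a red band, 68 mm across, 51 mm high. Origin at the centre of its underside.
- blue_tin: Bystander: ink tin with a teal lid and band, 68 mm across, 50 mm high. Origin at the centre of its underside.

How it is judged:
On the way, in this order (a step that is already met when the one before it is completed fails the run):
1. the block lies on the clamp's bed near the fixed stop, roughly square, let go (y of block in the frame of fence between -0.05 and -0.034 m and x of block in the frame of fence between -0.018 and 0.018 m and z of block in the frame of fence below 0.004 m and angle between the y axis of block and the y axis of fence, either way round below 0.2 rad and contact force between the fingers and block below 0.1 N), for 0.2 s.
2. the handle is pushed through a forward stroke (value of joint lever above 0.21 rad).
3. the handle is drawn back (value of joint lever below 0.06 rad).
4. the handle is pushed through another forward stroke (value of joint lever above 0.21 rad).
At the end, for the whole second after the job is handed in: The block lies flat on the bed, square (within 0.1 rad) against the fixed stop, within 20 mm of the clamp's middle line, pressed on the stop with 18 to 62 N; the handle is pulled back (below 0.07 rad) and everything is at rest (contact force between block and fence between 18 and 62 N and value of joint lever below 0.07 rad and x of block in the frame of fence between -0.02 and 0.02 m and y of block in the frame of fence above -0.041 m and z of block in the frame of fence below 0.004 m and angle between the y axis of block and the y axis of fence, either way round below 0.1 rad and linear speed of block below 0.01 m/s); the robot touches nothing.
It fails at once if the block is pressed on the fixed stop with more than 66 N (contact force between block and fence above 66 N).
It fails at once if a bystander (either tin) is moved more than 30 mm (distance of any of red_tin, blue_tin from where it was at the start of the episode above 0.03 m).
It also fails if it takes over 67 s, if anything falls off the work surface, if the arm or the gripper's body presses on something with over 40 N, if the wrist force passes 120 N, or if a joint passes its speed limit or range.

ROBOT

A 6-joint arm with a two-finger parallel gripper is mounted at the origin on a cart in front of the work surface, level with it; the furniture and walls round the work are solid. World frame = base frame: x ahead of the robot, y to its left, z up, the work surface at z = 0. Lengths are in m, angles in rad, forces in N, time in s.
With the tool pointing down it reaches from about 0.25 to 0.725 m from the base axis. Payload 4 kg.
Tool frame: the origin (TCP) lies midway between the tips of the shut fingers; the grasp point (between the pads) lies 19 mm behind it; z points along the fingers, y is the direction in which the jaws open and shut (so a half turn about z gives the same grasp; the last joint's range is limited). The gripper opens to 85 mm and grips with 20 to 120 N. Pads are 22 mm wide; open, the fingers measure 114 mm over their backs; the gripper's body (76 mm by 85 mm) begins 54 mm behind the grasp point. The pads swing forward as they close: fully open they stand 13 mm farther back than shut.
Start: joints at [1.182, 0.241, 0.005, 1.335, 0, 1.571], TCP at [0.19, 0.463, 0.231] pointing down, gripper open.
Joint ranges: [-2.72, 2.72], [-1.05, 1.87], [-1.09, 1.28], [-1.99, 2.15], [-1.42, 1.44], [-3.14, 3.14]. Speed limits (rad/s): [2.79, 2.79, 3.14, 3.14, 3.14, 3.14].

INTERFACE

Orientations are given as a unit quaternion [x, y, z, w].
In Python, from workcell import get_obs, camera, camera_model, job_done, masks_of gives the robot as it stands.
- The arm moves only by the tool jog_arm, never from a script. Its argument "deltas" is a list that holds one entry, the list of rows, each a list of 7 numbers: the shift along the tool's x, y, z in mm, then the turn, a rotation vector about the tool's x, y, z in degrees, then the finger opening in mm, from 0 to 85.4. A call has 1 to 5 rows; each row shifts and turns the pose as measured when the row begins, along the tool's axes as they then stand; what a row does not reach is not made up. A row lasts 1/10 s, in which the tool goes at most 50 mm and 8.59 degrees, less where a joint would pass 70% of its speed; a pose out of reach is approached as far as the arm can. A call with a gripper value outside its range is refused whole. The fingers move at their own pace and stop on an object; the grip force is fixed at half the most. Time passes only in rows, so rows that do not move let the fingers close. It gives the time, the measured TCP pose, the force and the opening at its end, in the units of the state.
- get_obs(): the state, without advancing time (a new reading comes with each control period).
- camera(name): name is "scene" or "top"; returns the picture (400x640x3 uint8, red, green, blue); there is no depth.
- camera_model(name): a dict with "fovy" (degrees; the focal length in pixels is half the picture's height over the tangent of half this angle, whatever the lens; pixels are square), "cx", "cy" (the principal point, pixels), "pose" (4x4, takes a point from camera to world coordinates). Camera axes: x right, y down, z forward; pixel columns grow to the right and rows downward; lengths in m; the calibration is good to about 2 mm. A picture is of the moment at which its call begins. camera_model takes no time and is no camera call.
- job_done(): hands the job in, once; it reports no verdict.
Trained networks look in the newest picture that a camera, given by its name, has taken for a name from the list of things; names that differ only in an ending like _2 or _b are one class to them, and where a whole thing is asked for, a point or a joint stands for the part that bears it (a point fixed in the world has none). Each returns a list of dicts, best first, with "conf" (0 to 1); they miss things now and then, are a little off and sometimes report something else, mostly with a low value. They report only what shows in the picture. A call takes as long as a camera call.
- masks_of(target, camera): "pixels" (400x640 bool, what is visible of it) and "at" ([column, row] in pixels, amid what is visible of it).
The state is a dict: "clock": time; "joint_pos": joint angles; "joint_vel": joint speeds; "tau": joint torques, N m; "eef_pos": TCP position; "tool_rot": TCP orientation; "ft_force": force on the tool from outside, world axes, zero at the start; "ft_torque": the same for the moment, N m; "grip_width": finger opening in m.
Only numpy, scipy, OpenCV 4.12 (cv2) and the standard library are available. Lean on these libraries where they do the work, as an engineer would, in place of code of your own. Each camera call takes 0.05 s, during which the arm holds its last target. There are 200 camera calls.

## Working session

There is one attempt and no reset: what is moved stays moved. The work goes in short steps, Python scripts to look and compute and a tool call to move; the robot and the scene stay as the last step left them, time stands still between calls to the robot, and variables do not carry over. Pictures are saved under pics/ and viewed, about 8 in all and at most 12, crops included, and the job is handed in when it is done.

Besides the shell and the picture viewer there is one more tool, called after "Emit:" in YAML: its name, and indented under it one key for each argument. jog_arm: Moves the arm, as the interface text tells. Its arguments: {"type":"object","properties":{"deltas":{"type":"array"}},"required":["deltas"]}

```bash
ls; mkdir -p pics
python3 - <<'E'
from workcell import *
import cv2,numpy as np
o=get_obs();print({k:np.round(v,3).tolist() for k,v in o.items()})
for c in("scene","top"):
    im=camera(c);cv2.imwrite(f"pics/{c}0.png",im[:,:,::-1])
    m=camera_model(c);print(c,m["fovy"],m["cx"],m["cy"],np.round(m["pose"],3).tolist())
    for t in("block","clamp","fence","handle","lever","pawl_box","red_tin","blue_tin","pivot"):
        print(t,[(round(float(d["conf"]),2),np.round(d["at"]).tolist(),int(d["pixels"].sum())) for d in masks_of(t,c)])
print(get_obs()["clock"])
E
```

```text
pics
{'clock': 0.0, 'joint_pos': [1.182, 0.241, 0.004, 1.335, 0.0, 1.571], 'joint_vel': [0.001, -0.001, 0.001, -0.002, -0.0, 0.0], 'tau': [-0.0, -37.232, 25.241, 0.017, -0.0, -0.0], 'eef_pos': [0.189, 0.462, 0.23], 'tool_rot': [0.193, 0.981, -0.001, -0.0], 'ft_force': [-0.418, 0.881, 0.802], 'ft_torque': [0.061, -0.04, -0.022], 'grip_width': 0.085}
scene 51.76619784579332 318.44048528271225 201.06845412337128 [[0.918, -0.294, 0.266, 0.329], [-0.396, -0.707, 0.586, -0.789], [0.015, -0.643, -0.766, 0.839], [0.0, 0.0, 0.0, 1.0]]
block [(0.89, [262.0, 181.0], 375)]
clamp [(0.95, [274.0, 244.0], 4266)]
fence [(0.54, [352.0, 244.0], 168)]
handle []
lever [(0.84, [258.0, 218.0], 596)]
pawl_box [(0.58, [276.0, 244.0], 4074)]
red_tin [(0.95, [386.0, 223.0], 809)]
blue_tin [(0.67, [342.0, 315.0], 1077), (0.42, [280.0, 244.0], 4125)]
pivot [(0.65, [258.0, 215.0], 568)]
top 49.57071911575929 319.69260290271757 192.0655122110123 [[-0.011, -0.997, 0.078, 0.498], [-1.0, 0.01, -0.011, -0.207], [0.01, -0.078, -0.997, 1.311], [0.0, 0.0, 0.0, 1.0]]
block [(0.62, [263.0, 229.0], 510), (0.47, [311.0, 247.0], 262)]
clamp [(0.66, [327.0, 236.0], 2452)]
fence [(0.42, [354.0, 181.0], 131)]
handle [(0.78, [310.0, 245.0], 361)]
lever [(0.63, [344.0, 145.0], 449), (0.54, [307.0, 242.0], 360)]
pawl_box [(0.68, [328.0, 235.0], 2280)]
red_tin [(0.62, [342.0, 146.0], 409)]
blue_tin [(0.76, [402.0, 213.0], 511)]
pivot [(0.65, [308.0, 246.0], 361)]
1.0
```

Run:
```python
import cv2
a=cv2.imread("pics/scene0.png")[130:350,190:450];cv2.imwrite("pics/s1.png",cv2.resize(a,None,fx=3,fy=2.7,interpolation=cv2.INTER_CUBIC)[:600,:800])
a=cv2.imread("pics/top0.png")[110:310,220:440];cv2.imwrite("pics/t1.png",cv2.resize(a,None,fx=3,fy=3,interpolation=cv2.INTER_CUBIC))
```

```text
(no output)
```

View pics/s1.png

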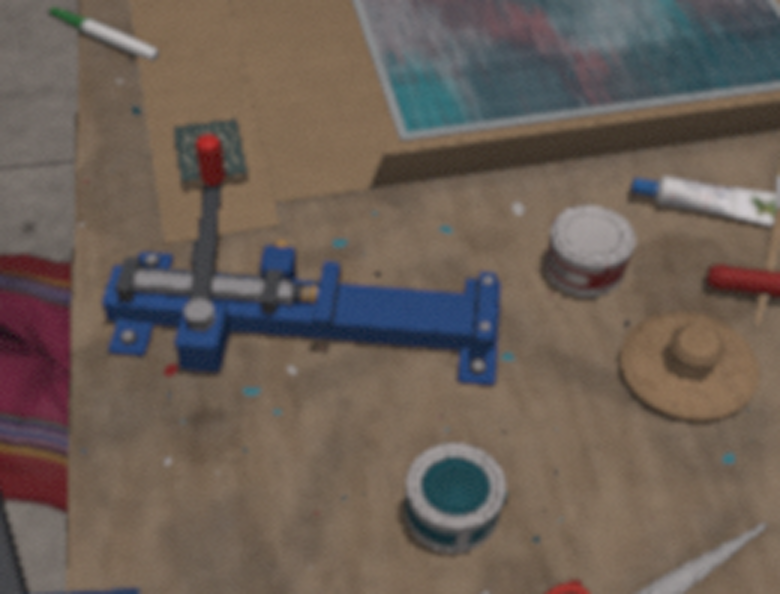

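View pics/t1.png

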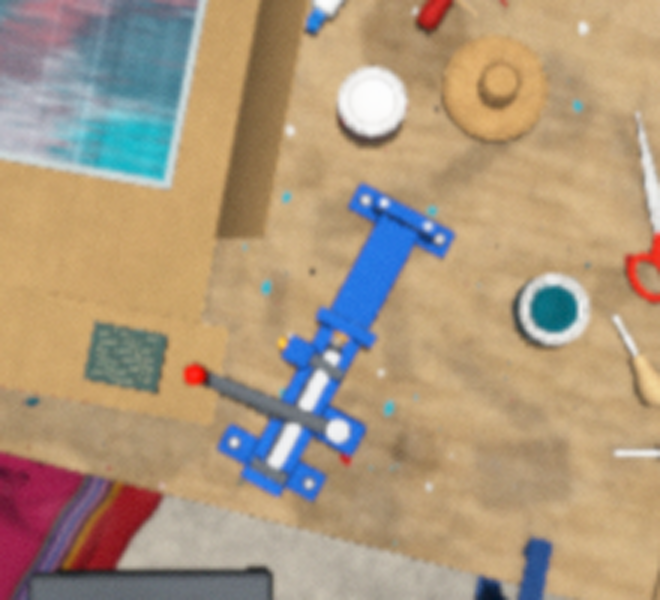

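The scene view shows the block at crop (210,153) behind the handle (208,150) and the fence end at (482,310). In the top view the block is at crop (126,357), handle (195,374), pivot (338,431) and fence (405,217). Both views are clear, so I'll triangulate.

```bash
cat > h.py <<'E'
from workcell import *
import cv2,numpy as np
def ray(c,p):
    m=camera_model(c);f=200/np.tan(np.radians(m["fovy"])/2);P=np.array(m["pose"])
    d=P[:3,:3]@np.array([(p[0]-m["cx"])/f,(p[1]-m["cy"])/f,1]);return P[:3,3],d/np.linalg.norm(d)
def atz(c,p,z):
    o,d=ray(c,p);return o+d*(z-o[2])/d[2]
def tri(ps,pt):
    A=[];b=[]
    for c,p in(("scene",ps),("top",pt)):
        o,d=ray(c,p);M=np.eye(3)-np.outer(d,d);A.append(M);b.append(M@o)
    x=np.linalg.solve(sum(A),sum(b));return x,max(np.linalg.norm(A[i]@x-b[i]) for i in(0,1))
def proj(c,X):
    m=camera_model(c);f=200/np.tan(np.radians(m["fovy"])/2);P=np.array(m["pose"])
    q=(np.atleast_2d(X)-P[:3,3])@P[:3,:3];return q[:,:2]/q[:,2:]*f+[m["cx"],m["cy"]]
E
python3 - <<'E'
from h import *
S=lambda x,y:((x+.5)/3-.5+190,(y+.5)/2.7-.5+130)
T=lambda x,y:((x+.5)/3-.5+220,(y+.5)/3-.5+110)
for n,s,t in [("footA",(152,259),(234,442)),("footB",(129,336),(309,484)),("footC",(478,366),(440,239)),("fenL",(487,281),(384,203)),("fenR",(484,326),(428,227)),("pivot",(198,312),(338,431)),("handletop",(208,141),(195,374)),("blk",(210,153),(126,357)),("red",(593,235),(372,102)),("blue",(457,487),(553,309))]:
    x,e=tri(S(*s),T(*t));print(n,np.round(x*1000,1),round(e*1000,1))
for c in("scene","top"):
    im=cv2.imread(f"pics/{c}0.png");hsv=cv2.cvtColor(im,cv2.COLOR_BGR2HSV)
    print(c,"blockpix")
    b=masks_of("block",c)
    for d in b[:1]:
        r=cv2.minAreaRect(np.argwhere(d["pixels"])[:,::-1].astype(np.float32));box=cv2.boxPoints(r)
        print(np.round(box,1).tolist());
        for z in(.021,.0):print(z,np.round([atz(c,p,z)*1000 for p in box]).tolist())
E
```

```text
footA [ 405.4 -153.2   10.1] 0.5
footB [ 364.2 -227.3   10.7] 0.3
footC [ 605.2 -361.4   10.8] 0.7
fenL [ 638.7 -303.3   43. ] 0.5
fenR [ 614.6 -345.9   45.7] 0.3
pivot [ 417.7 -254.8   55.2] 0.7
handletop [ 474.6 -121.9  110.4] 0.8
blk [490.7 -46.3  10.3] 0.4
red [ 739.  -293.    46.6] 0.1
blue [ 533.7 -467.6   41. ] 0.2
scene blockpix
[[246.8000030517578, 176.6999969482422], [269.3999938964844, 173.5], [272.8999938964844, 198.1999969482422], [250.3000030517578, 201.39999389648438]]
0.021 [[467.0, -9.0, 21.0], [527.0, -21.0, 21.0], [507.0, -108.0, 21.0], [450.0, -96.0, 21.0]]
0.0 [[471.0, 11.0, 0.0], [533.0, -1.0, 0.0], [512.0, -91.0, 0.0], [453.0, -79.0, 0.0]]
top blockpix
[[246.8000030517578, 236.8000030517578], [250.89999389648438, 216.60000610351562], [275.8999938964844, 221.60000610351562], [271.79998779296875, 241.8000030517578]]
0.021 [[468.0, -4.0, 21.0], [527.0, -16.0, 21.0], [512.0, -90.0, 21.0], [452.0, -78.0, 21.0]]
0.0 [[467.0, -1.0, 0.0], [528.0, -13.0, 0.0], [512.0, -88.0, 0.0], [451.0, -76.0, 0.0]]
```

```bash
cat >> h.py <<'E'
ORG=np.array([.5373,-.2752,0]);YAW=np.radians(-119.1)
def W(x,y,z):
    c,s=np.cos(YAW),np.sin(YAW);return ORG+np.array([c*x-s*y,s*x+c*y,z*1.])/1
def cl(x,y,z):return W(x/1e3,y/1e3,z/1e3)
E
python3 - <<'E'
from h import *
ims=[]
for c,(x0,y0) in(("top",(290,150)),("scene",(265,200))):
    a=cv2.imread(f"pics/{c}0.png")[y0:y0+90,x0:x0+100]
    a=cv2.resize(a,None,fx=4,fy=6 if 0 else 4,interpolation=cv2.INTER_CUBIC)
    def L(p,q,col):
        P=proj(c,np.array([p,q]));P=(P-[x0,y0]+.5)*4-.5;cv2.line(a,*[tuple(int(round(v)) for v in k) for k in P],col,1,cv2.LINE_AA)
    for s in(-22,22):L(cl(s,0,30),cl(s,112,30),(255,255,0))
    L(cl(-35,98,46),cl(35,98,46),(0,255,255));L(cl(-35,112,46),cl(35,112,46),(0,0,255));L(cl(-35,98,30),cl(35,98,30),(0,255,0))
    ims.append(a)
cv2.imwrite("pics/ov.png",np.hstack(ims))
E
```

```text
(no output)
```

View pics/ov.png

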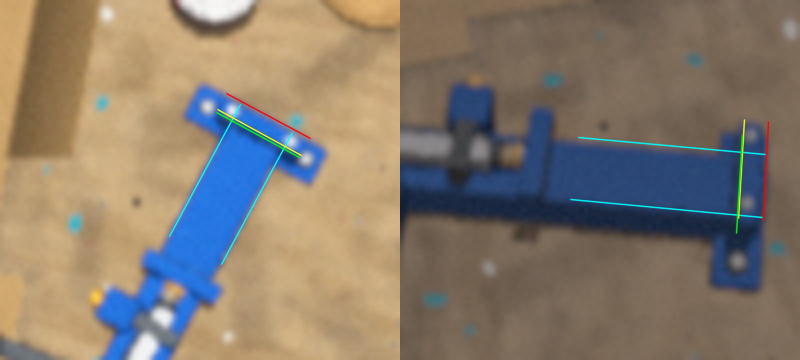

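Emit:
jog_arm:
  deltas:
    - [[0,-40,0,0,0,8.5,85],[0,-40,0,0,0,8.5,85],[0,-40,0,0,0,8.5,85],[0,-40,0,0,0,8.5,85],[0,-40,0,0,0,8.5,85]]

```text
clock: 1.6
eef_pos: [0.0661, 0.3113, 0.2289]
tool_rot: [0.539, 0.843, -0.0, 0.0]
ft_force: [-1.2, -0.0, 0.3]
grip_width: 0.0854
```

```bash
cat >> h.py <<'E'
def plan(target,yaw,n,o=None):
    """n equal rows from present pose to target (m), tool-y world angle yaw (deg), tool down"""
    o=o or get_obs();p=np.array(o["eef_pos"])*1e3;q=o["tool_rot"];th=2*np.degrees(np.arctan2(q[1],q[0]))-90
    d=(yaw-th+180)%360-180;t=np.array(target)*1e3;out=[]
    for i in range(n):
        a=np.radians(th+d*i/n);s=(t-p)/n;y=np.array([np.cos(a),np.sin(a)]);x=np.array([-y[1],y[0]])*-1
        x=np.array([y[1],-y[0]])*-1
        out.append([round(float(v),1) for v in(x@s[:2],y@s[:2],-s[2],0,0,-d/n)])
    print("pose",np.round(p,1),"yaw",round(th,2),"q",np.round(o["joint_pos"],2),"F",np.round(o["ft_force"],1));print(out)
E
python3 - <<'E'
from h import *
o=get_obs();plan([.30,.17,.22],-1,5)
o["eef_pos"]=[.30,.17,.22];o["tool_rot"]=[np.cos(np.radians(44.5)),np.sin(np.radians(44.5)),0,0];plan([.49,-.045,.12],-12.2,6,o)
a=cv2.imread("pics/scene0.png")[215:275,300:370];b=cv2.imread("pics/top0.png")[155:215,315:385]
cv2.imwrite("pics/f.png",cv2.resize(np.hstack([b,a[:,:70]]),None,fx=5.7,fy=5.7,interpolation=cv2.INTER_CUBIC))
E
```

```text
pose [ 66.1 311.3 228.9] yaw 24.83 q [ 1.36 -0.12 -0.39  1.3   0.    2.5 ] F [-1.2 -0.   0.3]
[[-45.3, 30.6, 1.8, 0.0, 0.0, 5.2], [-42.3, 34.5, 1.8, 0.0, 0.0, 5.2], [-39.1, 38.2, 1.8, 0.0, 0.0, 5.2], [-35.5, 41.6, 1.8, 0.0, 0.0, 5.2], [-31.6, 44.6, 1.8, 0.0, 0.0, 5.2]]
pose [300. 170. 220.] yaw -1.0 q [ 1.36 -0.12 -0.39  1.3   0.    2.5 ] F [-1.2 -0.   0.3]
[[-35.3, 32.3, 16.7, 0.0, 0.0, 1.9], [-34.2, 33.4, 16.7, 0.0, 0.0, 1.9], [-33.1, 34.5, 16.7, 0.0, 0.0, 1.9], [-32.0, 35.6, 16.7, 0.0, 0.0, 1.9], [-30.8, 36.6, 16.7, 0.0, 0.0, 1.9], [-29.6, 37.6, 16.7, 0.0, 0.0, 1.9]]
```

View pics/f.png

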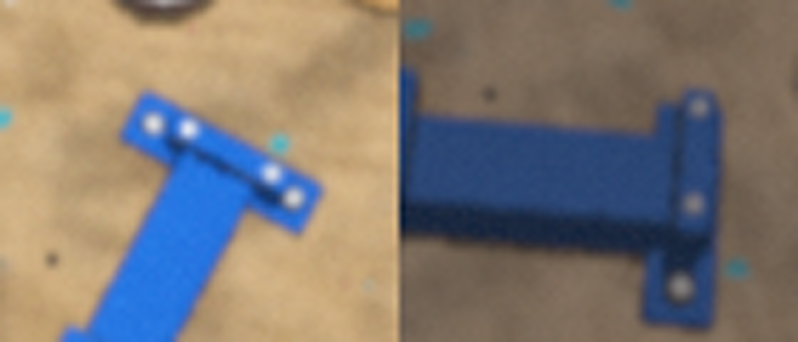

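The zoom shows the fence face as a dark line: top view crop (170,145)–(262,195), scene crop column about 680. I'll convert it to clamp coordinates.

Run:
```python
from h import *
R=np.array([[np.cos(YAW),np.sin(YAW)],[-np.sin(YAW),np.cos(YAW)]])
def c(n,cam,p,z):print(n,np.round(R@(atz(cam,p,z)-ORG)[:2]*1e3,1))
T=lambda x,y:((x+.5)/5.7-.5+315,(y+.5)/5.7-.5+155)
S=lambda x,y:((x-399+.5)/5.7-.5+300,(y+.5)/5.7-.5+215)
c("top face upper",'top',T(217,163),.046);c("top face lower",'top',T(212,173),.030)
c("scene face upper",'scene',S(684,150),.046);c("scene lower",'scene',S(672,150),.030)
c("scene back",'scene',S(718,150),.046)
c("top foot far edge",'top',T(232,135),.046)
c("beam left",'top',T(140,235),.030);c("beam right",'top',T(211,265),.030)
c("jaw front",'top',T(130,342),.048)
```

```text
top face upper [-3.8 94.2]
top face lower [-3.1 90.3]
scene face upper [-1.5 97. ]
scene lower [-12.   92.7]
scene back [ -3.  110.9]
top foot far edge [ -3.8 110.6]
beam left [-20.8  43.9]
beam right [19.1 47.7]
jaw front [ 0.4 -8.4]
```

Emit:
jog_arm:
  deltas:
    - [[-45,31,2,0,0,5.2,85],[-42,35,2,0,0,5.2,85],[-39,38,2,0,0,5.2,85],[-35,42,2,0,0,5.2,85],[-32,45,2,0,0,5.2,85]]

```text
clock: 2.1
eef_pos: [0.2792, 0.1882, 0.2209]
tool_rot: [0.699, 0.715, 0.004, -0.002]
ft_force: [0.1, 1.2, 0.6]
grip_width: 0.0852
```

Emit:
jog_arm:
  deltas:
    - [[-38,32,17,0,0,2,85],[-38,33,17,0,0,2,85],[-37,34,17,0,0,2,85],[-36,36,17,0,0,2,85],[-34,37,17,0,0,2,85]]

```text
clock: 2.6
eef_pos: [0.4364, 0.0087, 0.144]
tool_rot: [0.762, 0.647, 0.011, -0.0]
ft_force: [1.0, -0.0, 0.8]
grip_width: 0.0847
```

```bash
python3 -c "
from h import *
plan([.49,-.045,.1],-12.2,4)"
```

```text
pose [436.4   8.7 144. ] yaw -9.34 q [ 0.01  0.17 -0.33  1.06  0.01  1.74] F [ 1.  -0.   0.8]
[[-11.1, 15.4, 11.0, 0.0, 0.0, 0.7], [-10.9, 15.5, 11.0, 0.0, 0.0, 0.7], [-10.7, 15.7, 11.0, 0.0, 0.0, 0.7], [-10.5, 15.8, 11.0, 0.0, 0.0, 0.7]]
```

Emit:
jog_arm:
  deltas:
    - [[-11,15,11,0,0,0.7,85],[-11,15,11,0,0,0.7,85],[-11,16,11,0,0,0.7,85],[-11,16,11,0,0,0.7,85],[0,0,0,0,0,0,85]]

```text
clock: 3.1
eef_pos: [0.4948, -0.0538, 0.0961]
tool_rot: [0.782, 0.623, 0.01, -0.0]
ft_force: [-0.8, 0.6, 0.0]
grip_width: 0.085
```

Run:
```python
from h import *
cv2.imwrite("pics/t2.png",cv2.resize(camera("top")[170:290,210:370,::-1],None,fx=5,fy=5,interpolation=cv2.INTER_CUBIC))
plan([.49,-.045,.002],-12.2,3);print(get_obs()["tool_rot"])
```

```text
pose [494.1 -53.1  96.6] yaw -12.84 q [-0.12  0.33 -0.25  0.98  0.02  1.68] F [0.2 1.  0.4]
[[2.3, -1.9, 31.5, 0.0, 0.0, -0.2], [2.3, -1.9, 31.5, 0.0, 0.0, -0.2], [2.3, -1.9, 31.5, 0.0, 0.0, -0.2]]
[ 0.78167988  0.62359274  0.01039457 -0.00079019]
```

View pics/t2.png

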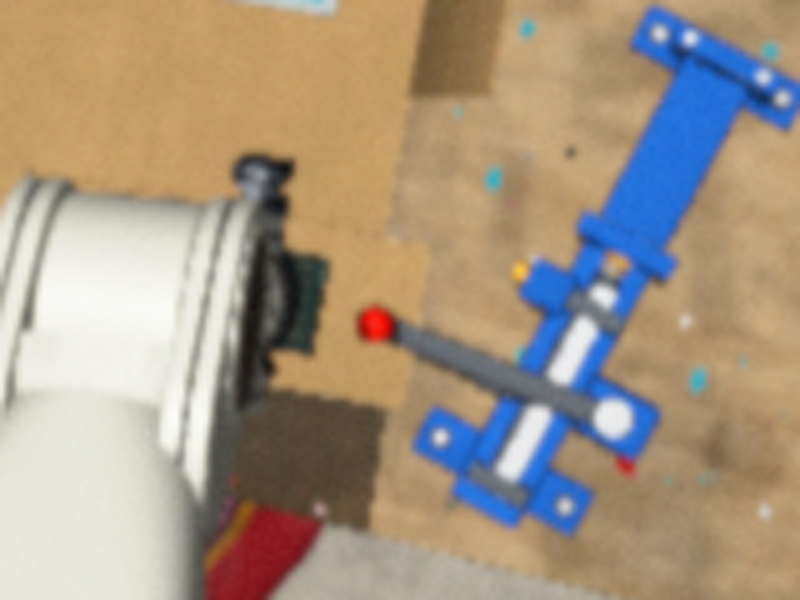

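Emit:
jog_arm:
  deltas:
    - [[3,-2,30,0.7,-1,0,85],[3,-2,30,0,0,0,85],[2,-2,28,0,0,0,85],[0,0,0,0,0,0,85]]

```text
clock: 3.55
eef_pos: [0.4913, -0.0413, 0.0102]
tool_rot: [0.781, 0.624, 0.002, 0.001]
ft_force: [-0.5, -0.8, -0.5]
grip_width: 0.085
```

Run:
```python
from h import *
plan([.49,-.045,.002],-12.2,1);print(get_obs()["tool_rot"])
cv2.imwrite("pics/s2.png",cv2.resize(camera("scene")[130:250,190:350,::-1],None,fx=5,fy=5,interpolation=cv2.INTER_CUBIC))
```

```text
pose [491.3 -41.3  10.2] yaw -12.71 q [-0.08  0.44 -0.35  0.78  0.    1.71] F [-0.5 -0.8 -0.5]
[[-3.9, -0.5, 8.2, 0.0, 0.0, -0.5]]
[0.78102878 0.62449095 0.00177531 0.0013954 ]
```

View pics/s2.png

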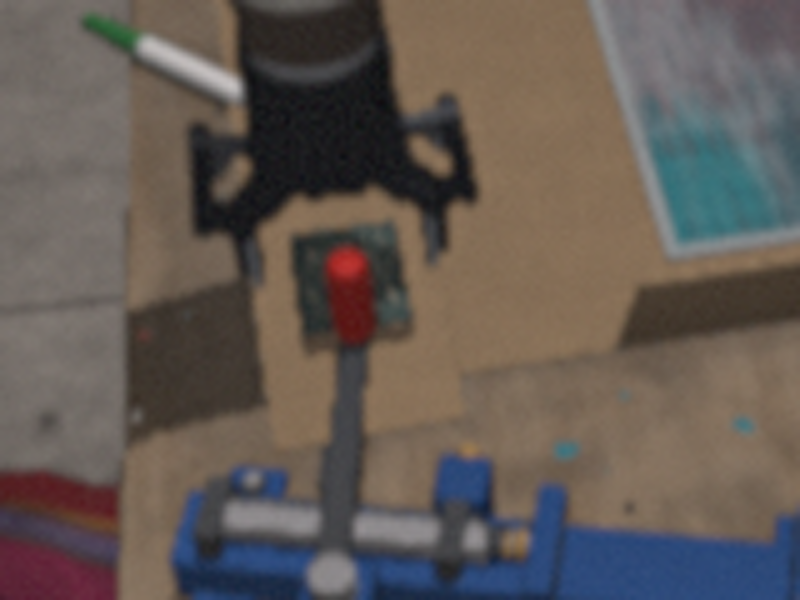

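Fingers straddle the block (block cols 295–408, fingers at 255 and 435). Descending and closing.

Emit:
jog_arm:
  deltas:
    - [[-4,0,9,0,0,0,85],[0,0,0,0,0,0,85],[0,0,0,0,0,0,50],[0,0,0,0,0,0,50],[0,0,0,0,0,0,50]]

```text
clock: 4.1
eef_pos: [0.4963, -0.0458, 0.0089]
tool_rot: [0.781, 0.625, 0.007, 0.006]
ft_force: [-0.1, -0.5, -1.6]
grip_width: 0.0581
```

Emit:
jog_arm:
  deltas:
    - [[0,0,0,0,0,0,50],[0,0,0,0,0,0,50],[0,0,0,0,0,0,50]]

```text
clock: 4.4
eef_pos: [0.4967, -0.046, 0.0095]
tool_rot: [0.781, 0.625, 0.007, 0.006]
ft_force: [0.9, -0.1, -1.7]
grip_width: 0.0581
```

Emit:
jog_arm:
  deltas:
    - [[0,0,-20,0,0,0,50],[0,0,-30,0,0,0,50],[0,0,-40,0,0,0,50],[0,0,-40,0,0,0,50],[0,0,0,0,0,0,50]]

```text
clock: 4.9
eef_pos: [0.4919, -0.0457, 0.1411]
tool_rot: [0.781, 0.625, 0.004, 0.004]
ft_force: [0.2, -0.9, -0.8]
grip_width: 0.0578
```

Run:
```python
from h import *
cv2.imwrite("pics/s3.png",cv2.resize(camera("scene")[80:240,190:350,::-1],None,fx=3.7,fy=3.7,interpolation=cv2.INTER_CUBIC))
o=get_obs();print(o["tool_rot"],o["grip_width"])
plan(cl(0,55,160),60.9,10)
```

```text
[0.7809404  0.6245954  0.00278891 0.00221268] 0.05804019024434223
pose [490.3 -45.5 138.6] yaw -12.69 q [-0.09  0.28 -0.19  1.09  0.    1.7 ] F [-0.6  0.5 -2.1]
[[-22.9, 14.9, -2.1, 0.0, 0.0, -7.4], [-24.6, 11.8, -2.1, 0.0, 0.0, -7.4], [-26.0, 8.6, -2.1, 0.0, 0.0, -7.4], [-26.8, 5.2, -2.1, 0.0, 0.0, -7.4], [-27.3, 1.7, -2.1, 0.0, 0.0, -7.4], [-27.3, -1.8, -2.1, 0.0, 0.0, -7.4], [-26.8, -5.3, -2.1, 0.0, 0.0, -7.4], [-25.9, -8.7, -2.1, 0.0, 0.0, -7.4], [-24.6, -11.9, -2.1, 0.0, 0.0, -7.4], [-22.9, -15.0, -2.1, 0.0, 0.0, -7.4]]
```

View pics/s3.png

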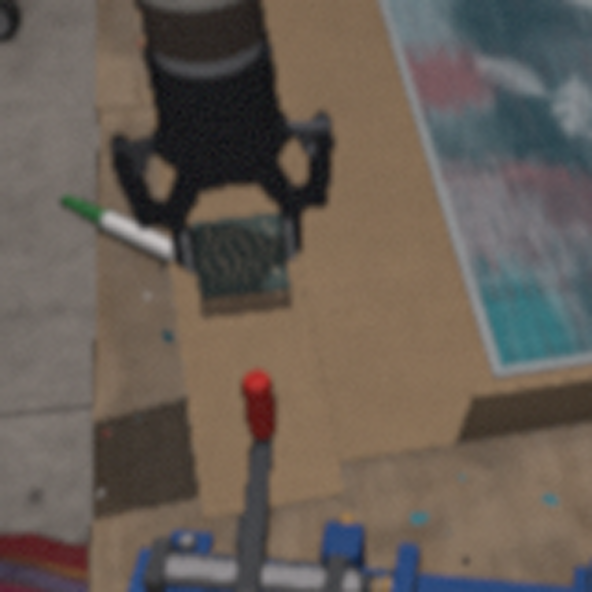

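Emit:
jog_arm:
  deltas:
    - [[-21,15,-12,0,0,-7.4,50],[-25,12,-12,0,0,-7.4,50],[-26,9,-8,0,0,-7.4,50],[-27,5,-5,0,0,-7.4,50],[-28,2,0,0,0,-7.4,50]]

```text
clock: 5.45
eef_pos: [0.5365, -0.172, 0.169]
tool_rot: [0.529, 0.849, -0.0, -0.004]
ft_force: [0.2, 0.5, -1.3]
grip_width: 0.058
```

```bash
python3 -c "
from h import *
plan(cl(0,53,150),60.9,5);print(get_obs()['tool_rot'])"
```

```text
pose [ 536.5 -172.   169. ] yaw 26.16 q [-0.31  0.4   0.07  1.25  0.    0.8 ] F [ 0.2  0.5 -1.3]
[[-27.3, -2.9, 3.8, 0.0, 0.0, -6.9], [-26.8, -6.2, 3.8, 0.0, 0.0, -6.9], [-25.8, -9.4, 3.8, 0.0, 0.0, -6.9], [-24.5, -12.4, 3.8, 0.0, 0.0, -6.9], [-22.8, -15.3, 3.8, 0.0, 0.0, -6.9]]
[ 5.28722411e-01  8.48785261e-01 -7.57460262e-06 -4.02401552e-03]
```

Emit:
jog_arm:
  deltas:
    - [[-27,-3,4,0,0,-7,50],[-27,-6,4,0,0,-7,50],[-26,-9,4,0,0,-7,50],[-25,-12,4,0,0,-7,50],[-23,-15,4,0,0,-7,50]]

```text
clock: 5.95
eef_pos: [0.5839, -0.3035, 0.1361]
tool_rot: [0.236, 0.972, 0.003, -0.011]
ft_force: [0.2, -0.1, -1.1]
grip_width: 0.0578
```

Emit:
jog_arm:
  deltas:
    - [[0,0,0,0,0,0,50]]

```text
clock: 6.05
eef_pos: [0.5831, -0.3062, 0.132]
tool_rot: [0.237, 0.971, 0.003, -0.013]
ft_force: [-0.6, 0.6, -1.8]
grip_width: 0.0577
```

```bash
python3 -c "
from h import *
plan(cl(0,54,60),60.9,3);print(get_obs()['tool_rot'])"
```

```text
pose [ 583.1 -306.2  132. ] yaw 62.56 q [-0.48  0.63  0.35  1.31 -0.   -0.  ] F [-0.6  0.6 -1.8]
[[0.3, 1.6, 24.0, 0.0, 0.0, 0.6], [0.3, 1.6, 24.0, 0.0, 0.0, 0.6], [0.4, 1.6, 24.0, 0.0, 0.0, 0.6]]
[ 0.23718021  0.97137011  0.00290004 -0.01331332]
```

Emit:
jog_arm:
  deltas:
    - [[0,2,24,0,-1.5,0.8,50],[0,1,24,0,0,0.8,50],[0,1,18,0,0,0,50],[0,0,0,0,0,0,50]]

```text
clock: 6.45
eef_pos: [0.58, -0.2997, 0.0561]
tool_rot: [0.254, 0.967, 0.002, -0.006]
ft_force: [-0.6, -0.5, -2.0]
grip_width: 0.0583
```

```bash
cat >> h.py <<'E'
def tilt(o=None):
    x,y,z,w=(o or get_obs())["tool_rot"];zx,zy=2*(x*z+w*y),2*(y*z-w*x);om=np.array([-zy,zx])*1
    om=np.array([-zy,zx]);om=np.array([-zy,zx])
    a=2*np.arctan2(y,x)-np.pi/2;yt=np.array([np.cos(a),np.sin(a)]);xt=np.array([-yt[1],yt[0]])
    print("tilt fix deg x,y",np.round(np.degrees([om@xt,om@yt]),2))
E
python3 - <<'E'
from h import *
plan(cl(0,54,41),60.9,1);tilt()
cv2.imwrite("pics/s4.png",cv2.resize(camera("scene")[180:300,260:420,::-1],None,fx=5,fy=5,interpolation=cv2.INTER_CUBIC))
E
```

```text
pose [ 580.  -299.7   56.1] yaw 60.57 q [-0.48  0.66  0.2   1.12  0.    0.04] F [-0.6 -0.5 -2. ]
[[-4.8, 0.6, 15.1, 0.0, 0.0, -0.3]]
tilt fix deg x,y [-0.01 -0.72]
```

View pics/s4.png

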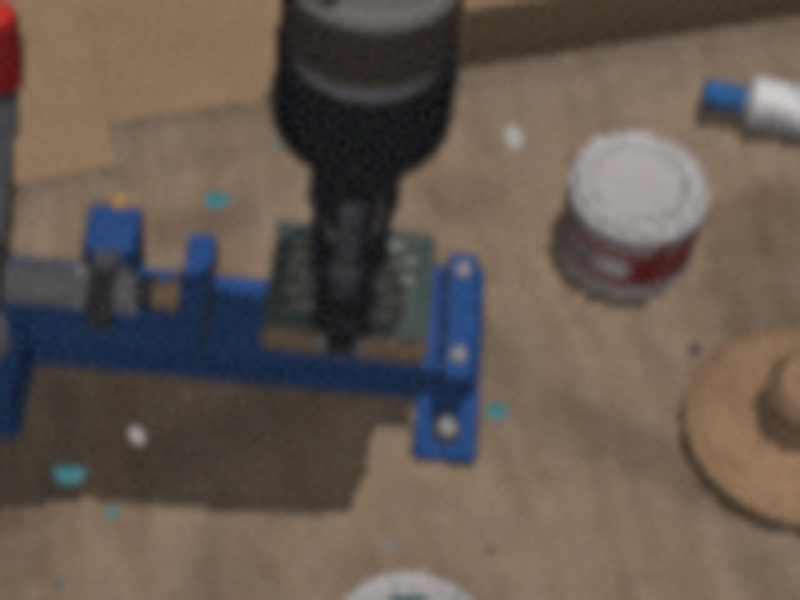

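Run:
```python
from h import *
R=np.array([[np.cos(YAW),np.sin(YAW)],[-np.sin(YAW),np.cos(YAW)]])
for p in((437,240),(430,340),(283,225),(264,330)):
  print(p,[np.round(R@(atz('scene',(260+(p[0]+.5)/5-.5,180+(p[1]+.5)/5-.5),z)-ORG)[:2]*1e3,1) for z in(.064,.067,.07)])
print(R@(np.array(get_obs()["eef_pos"])-ORG)[:2])
```

```text
(437, 240) [array([-25.8,  88.4]), array([-23.5,  88.3]), array([-21.3,  88.3])]
(430, 340) [array([30.2, 88.4]), array([32.2, 88.3]), array([34.3, 88.2])]
(283, 225) [array([-26.4,  16.1]), array([-24.2,  16.3]), array([-21.9,  16.5])]
(264, 330) [array([33.1, 13.7]), array([35.1, 14. ]), array([37.1, 14.2])]
[0.00059779 0.05000946]
```

Emit:
jog_arm:
  deltas:
    - [[-4,0,10,0,-0.7,0,50],[0,0,3,0,0,0,50],[0,0,0,0,0,0,50]]

```text
clock: 6.8
eef_pos: [0.5849, -0.3013, 0.046]
tool_rot: [0.254, 0.967, -0.0, 0.001]
ft_force: [0.0, 0.5, -0.7]
grip_width: 0.0581
```

```bash
python3 -c "
from h import *
plan(cl(0,54,39),60.9,1);tilt()"
```

```text
pose [ 584.9 -301.3   46. ] yaw 60.57 q [-0.48  0.67  0.19  1.08  0.    0.04] F [ 0.   0.5 -0.7]
[[0.3, -0.4, 7.0, 0.0, 0.0, -0.3]]
tilt fix deg x,y [0.01 0.17]
```

Emit:
jog_arm:
  deltas:
    - [[0,0,5,0,0,0,50],[0,0,0,0,0,0,50]]

```text
clock: 7.0
eef_pos: [0.5858, -0.3015, 0.0425]
tool_rot: [0.254, 0.967, -0.001, 0.003]
ft_force: [-0.9, 0.6, -1.4]
grip_width: 0.0581
```

Emit:
jog_arm:
  deltas:
    - [[0,0,3,0,0,0,50],[0,0,0,0,0,0,50]]

```text
clock: 7.2
eef_pos: [0.5864, -0.3018, 0.0404]
tool_rot: [0.254, 0.967, -0.001, 0.003]
ft_force: [0.2, -0.5, -1.0]
grip_width: 0.0576
```

Emit:
jog_arm:
  deltas:
    - [[0,0,3,0,0,0,50],[0,0,0,0,0,0,50]]

```text
clock: 7.4
eef_pos: [0.587, -0.3021, 0.0389]
tool_rot: [0.254, 0.967, -0.001, 0.004]
ft_force: [-1.1, -0.1, -1.0]
grip_width: 0.0579
```

Emit:
jog_arm:
  deltas:
    - [[0,0,3,0,0,0,50],[0,0,0,0,0,0,50]]

```text
clock: 7.6
eef_pos: [0.5869, -0.3022, 0.0391]
tool_rot: [0.254, 0.967, -0.001, 0.005]
ft_force: [-0.6, 0.6, -1.7]
grip_width: 0.0578
```

Emit:
jog_arm:
  deltas:
    - [[0,0,6,0,0,0,50]]

```text
clock: 7.7
eef_pos: [0.5873, -0.3024, 0.0382]
tool_rot: [0.254, 0.967, -0.001, 0.006]
ft_force: [-18.4, 5.4, 47.8]
grip_width: 0.0578
```

Run:
```python
from h import *
plan(cl(0,54,39),60.9,1);tilt()
cv2.imwrite("pics/s5.png",cv2.resize(camera("scene")[180:300,260:420,::-1],None,fx=5,fy=5,interpolation=cv2.INTER_CUBIC))
o=get_obs();print(o["ft_force"],o["eef_pos"])
```

```text
pose [ 587.3 -302.4   38.2] yaw 60.57 q [-0.48  0.68  0.17  1.05  0.    0.04] F [-18.4   5.4  47.8]
[[2.9, -0.6, -0.8, 0.0, 0.0, -0.3]]
tilt fix deg x,y [0.09 0.72]
[-9.87173383  4.56593239 23.88655758] [ 0.58722741 -0.30231168  0.03836921]
```

View pics/s5.png

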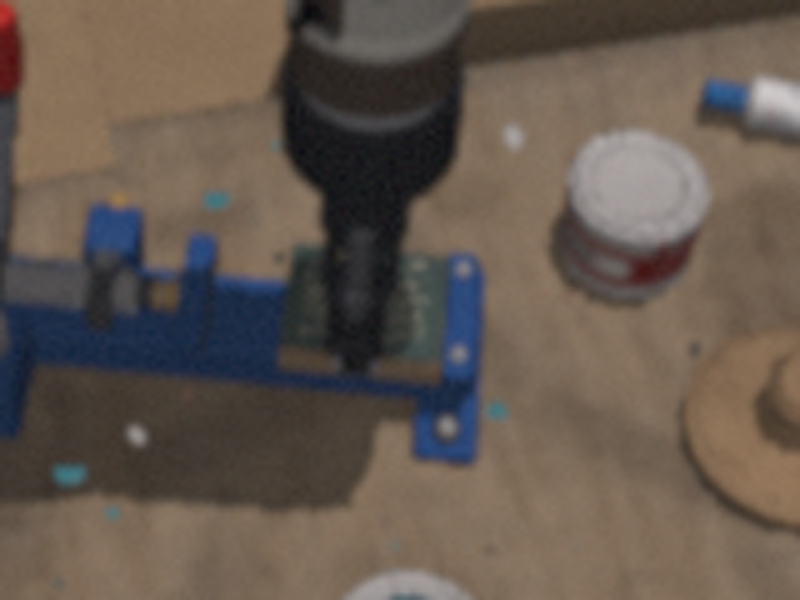

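Block is down on the bed (reaction 48 N, now easing) and lies right up to the fence. Relaxing, then opening.

Emit:
jog_arm:
  deltas:
    - [[0,0,-0.5,0,0,0,50],[0,0,0,0,0,0,85],[0,0,0,0,0,0,85],[0,0,0,0,0,0,85],[0,0,0,0,0,0,85]]

```text
clock: 8.25
eef_pos: [0.588, -0.3029, 0.0391]
tool_rot: [0.254, 0.967, -0.001, 0.008]
ft_force: [-0.7, 0.1, 0.9]
grip_width: 0.0852
```

Emit:
jog_arm:
  deltas:
    - [[0,0,-15,0,0.5,0,85],[0,0,-40,0,0,0,85],[0,0,-40,0,0,0,85],[0,0,-40,0,0,0,85],[0,0,0,0,0,0,85]]

```text
clock: 8.75
eef_pos: [0.5858, -0.3018, 0.1725]
tool_rot: [0.254, 0.967, 0.001, -0.001]
ft_force: [1.1, -0.8, 0.2]
grip_width: 0.0846
```

Run:
```python
from h import *
P=np.array([.4177,-.2548,0])
for a in(0,.13,.26):
    t=np.radians(60.9)+.13-a;print(a,P+.145*np.array([np.cos(t),np.sin(t),0]))
t=np.radians(60.9)+.13
H=P+.145*np.array([np.cos(t),np.sin(t),0]);
R=np.array([[np.cos(YAW),np.sin(YAW)],[-np.sin(YAW),np.cos(YAW)]])
b=masks_of("block","scene") if 0 else None
im=camera("scene");cv2.imwrite("pics/s6full.png",im[:,:,::-1])
cv2.imwrite("pics/s6.png",cv2.resize(im[180:300,260:420,::-1],None,fx=5,fy=5,interpolation=cv2.INTER_CUBIC))
plan([H[0],H[1],.17],-29.1,11);tilt()
plan([H[0],H[1],.17],150.9,11)
```

```text
0 [ 0.47119933 -0.12003049  0.        ]
0.13 [ 0.48821863 -0.12810303  0.        ]
0.26 [ 0.50404784 -0.13831373  0.        ]
pose [ 584.4 -301.1  169.2] yaw 60.55 q [-0.48  0.6   0.38  1.37  0.    0.04] F [0.6 0.4 0.2]
[[17.1, 9.3, -0.1, 0.0, 0.0, 8.2], [18.2, 6.8, -0.1, 0.0, 0.0, 8.2], [19.0, 4.1, -0.1, 0.0, 0.0, 8.2], [19.4, 1.4, -0.1, 0.0, 0.0, 8.2], [19.4, -1.4, -0.1, 0.0, 0.0, 8.2], [19.0, -4.1, -0.1, 0.0, 0.0, 8.2], [18.2, -6.8, -0.1, 0.0, 0.0, 8.2], [17.1, -9.3, -0.1, 0.0, 0.0, 8.2], [15.6, -11.6, -0.1, 0.0, 0.0, 8.2], [13.8, -13.7, -0.1, 0.0, 0.0, 8.2], [11.7, -15.5, -0.1, 0.0, 0.0, 8.2]]
tilt fix deg x,y [ 0.05 -0.47]
pose [ 584.4 -301.1  169.2] yaw 60.55 q [-0.48  0.6   0.38  1.37  0.    0.04] F [0.6 0.4 0.2]
[[17.1, 9.3, -0.1, 0.0, 0.0, -8.2], [15.6, 11.6, -0.1, 0.0, 0.0, -8.2], [13.7, 13.7, -0.1, 0.0, 0.0, -8.2], [11.6, 15.5, -0.1, 0.0, 0.0, -8.2], [9.3, 17.0, -0.1, 0.0, 0.0, -8.2], [6.8, 18.2, -0.1, 0.0, 0.0, -8.2], [4.1, 19.0, -0.1, 0.0, 0.0, -8.2], [1.3, 19.4, -0.1, 0.0, 0.0, -8.2], [-1.4, 19.4, -0.1, 0.0, 0.0, -8.2], [-4.2, 19.0, -0.1, 0.0, 0.0, -8.2], [-6.9, 18.2, -0.1, 0.0, 0.0, -8.2]]
```

View pics/s6.png

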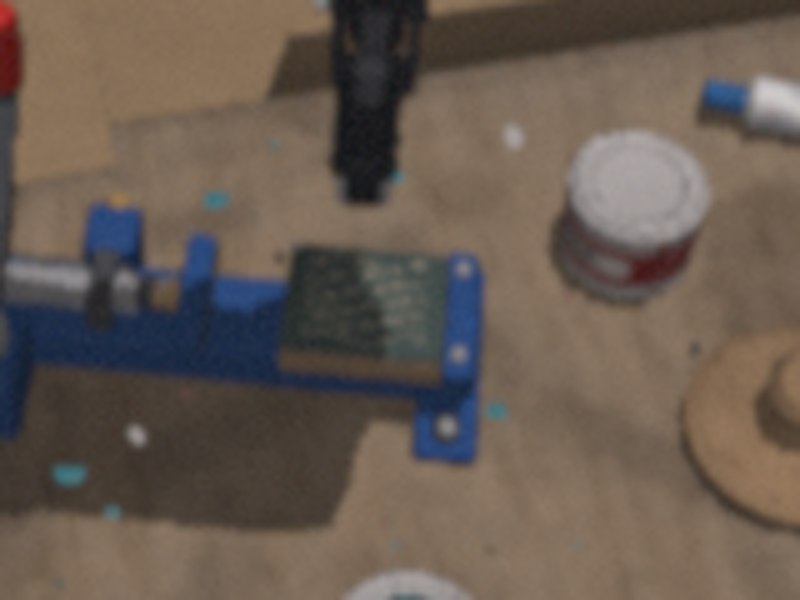

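Block sits square against the fence (block cols 283–447, fence from 447; jaw face at about 213). Next, the handle.

Emit:
jog_arm:
  deltas:
    - [[17,9,0,0,0,8.2,60],[18,7,0,0,0,8.2,60],[19,4,0,0,0,8.2,60],[19,1,0,0,0,8.2,60],[19,-1,0,0,0,8.2,60]]

```text
clock: 9.3
eef_pos: [0.5306, -0.2175, 0.1607]
tool_rot: [0.589, 0.808, -0.001, -0.009]
ft_force: [0.3, -0.0, 0.1]
grip_width: 0.0599
```

Emit:
jog_arm:
  deltas:
    - [[19,-4,0,0,0,8.2,60],[18,-7,0,0,0,8.2,60],[17,-9,0,0,0,8.2,60],[16,-12,0,0,0,8.2,60],[14,-14,0,0,0,8.2,60]]

```text
clock: 9.8
eef_pos: [0.4756, -0.1272, 0.1528]
tool_rot: [0.843, 0.537, -0.01, -0.014]
ft_force: [-0.4, 0.9, 0.9]
grip_width: 0.0601
```

Run:
```python
from h import *
plan([.4715,-.1205,.15],-29.1,2);tilt()
R=np.array([[np.cos(YAW),np.sin(YAW)],[-np.sin(YAW),np.cos(YAW)]])
f=lambda p,z:np.round(R@(atz('scene',(260+(p[0]+.5)/5-.5,180+(p[1]+.5)/5-.5),z)-ORG)[:2]*1e3,1)
print("blk",f((295,247),.051),f((281,346),.051),f((447,258),.051),"jaw",f((215,245),.048),f((211,330),.048))
```

```text
pose [ 475.6 -127.2  152.8] yaw -25.03 q [-0.26  0.3  -0.12  1.18  0.01  1.74] F [-0.4  0.9  0.9]
[[2.2, -3.3, 1.4, 0.0, 0.0, 2.0], [2.1, -3.4, 1.4, 0.0, 0.0, 2.0]]
tilt fix deg x,y [-1.99  0.05]
blk [-23.8  22.2] [32.2 21.5] [-25.4  94. ] jaw [-23.  -15.8] [ 25.1 -11.6]
```

Emit:
jog_arm:
  deltas:
    - [[2,-3,0,-2,0,2,55],[2,-4,0,0,0,2,55],[0,0,0,0,0,0,55]]

```text
clock: 10.1
eef_pos: [0.4662, -0.1171, 0.1478]
tool_rot: [0.862, 0.506, -0.004, -0.003]
ft_force: [0.3, 0.3, -0.1]
grip_width: 0.0549
```

Run:
```python
from h import *
plan([.472,-.121,.067],-29.1,4);tilt()
im=camera("top");
cv2.imwrite("pics/t3.png",np.hstack([cv2.resize(camera(c)[y:y+70,x:x+50,::-1],None,fx=8,fy=8,interpolation=cv2.INTER_CUBIC) for c,x,y in(("scene",235,140),("top",260,200))]))
```

```text
pose [ 466.2 -117.1  147.8] yaw -29.14 q [-0.25  0.26 -0.19  1.13 -0.    1.83] F [ 0.3  0.3 -0.1]
[[-0.2, 1.7, 20.2, 0.0, 0.0, -0.0], [-0.2, 1.7, 20.2, 0.0, 0.0, -0.0], [-0.2, 1.7, 20.2, 0.0, 0.0, -0.0], [-0.2, 1.7, 20.2, 0.0, 0.0, -0.0]]
tilt fix deg x,y [-0.5   0.21]
```

View pics/t3.png

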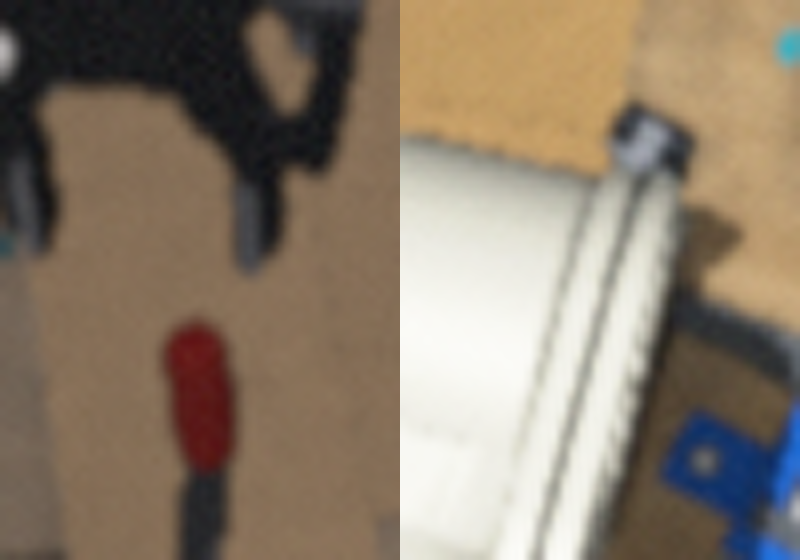

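Viewed: fingers at cols 50 and 235, handle top at (195,340). That puts the handle about 12 mm toward tool +y; the earlier triangulation agreed at (475,-122).

Emit:
jog_arm:
  deltas:
    - [[0,6,10,-0.5,0,0,55],[0,6,15,0,0,0,55],[0,0,20,0,0,0,55],[0,0,20,0,0,0,55],[0,0,10,0,0,0,55]]

```text
clock: 10.75
eef_pos: [0.4822, -0.1271, 0.0718]
tool_rot: [0.862, 0.506, 0.001, 0.004]
ft_force: [-0.5, -0.2, 0.2]
grip_width: 0.055
```

```bash
python3 -c "
from h import *
plan([.4755,-.122,.069],-29.1,1);tilt()"
```

```text
pose [ 482.2 -127.1   71.8] yaw -29.16 q [-0.26  0.36 -0.27  0.93 -0.    1.82] F [-0.5 -0.2  0.2]
[[1.2, -8.4, 2.8, 0.0, 0.0, -0.1]]
tilt fix deg x,y [0.45 0.13]
```

Emit:
jog_arm:
  deltas:
    - [[0,-7,0,0,0,0,45],[0,0,0,0,0,0,27],[0,0,0,0,0,0,27],[0,0,0,0,0,0,27]]

```text
clock: 11.15
eef_pos: [0.4756, -0.1239, 0.0715]
tool_rot: [0.862, 0.506, 0.0, 0.003]
ft_force: [-1.1, 0.3, -0.5]
grip_width: 0.0266
```

Emit:
jog_arm:
  deltas:
    - [[0,0,0,0,0,0,27]]

```text
clock: 11.25
eef_pos: [0.4758, -0.1239, 0.0722]
tool_rot: [0.862, 0.506, 0.001, 0.004]
ft_force: [-1.7, 0.3, -1.6]
grip_width: 0.0272
```

Emit:
jog_arm:
  deltas:
    - [[0,15,0,0,0,0,27],[0,12,0,0,0,0,27],[0,6,0,0,0,0,27]]

```text
clock: 11.55
eef_pos: [0.5014, -0.1366, 0.0723]
tool_rot: [0.862, 0.507, -0.0, -0.001]
ft_force: [-3.0, 0.8, -0.2]
grip_width: 0.0269
```

```bash
cat >> h.py <<'E'
def st():
    o=get_obs();y=np.array([-np.sin(YAW),np.cos(YAW)]);x=np.array([np.cos(YAW),np.sin(YAW)])
    d=(np.array(o["eef_pos"])-ORG)[:2]*1e3;F=np.array(o["ft_force"])
    print("clk",o["clock"],"tcp clamp x,y,z",np.round([d@x,d@y,o["eef_pos"][2]*1e3],1),"F x,y,z",np.round([F[:2]@x,F[:2]@y,F[2]],1));tilt(o)
E
python3 -c "
from h import *
st()"
```

```text
clk 11.55 tcp clamp x,y,z [-103.6  -98.8   72.3] F x,y,z [ 0.7 -3.  -0.2]
tilt fix deg x,y [-0.13 -0.04]
```

Emit:
jog_arm:
  deltas:
    - [[0,6,0,0,0,0,27],[0,3,0,0,0,0,27]]

```text
clock: 11.75
eef_pos: [0.5069, -0.14, 0.072]
tool_rot: [0.862, 0.507, -0.002, -0.004]
ft_force: [-10.4, 6.4, 9.3]
grip_width: 0.0268
```

```bash
python3 -c "
from h import *
st()"
```

```text
clk 11.75 tcp clamp x,y,z [-103.4  -92.4   72. ] F x,y,z [ -0.6 -12.2   9.3]
tilt fix deg x,y [-0.53 -0.02]
```

Emit:
jog_arm:
  deltas:
    - [[0,-16,0,-0.5,0,0,27],[0,-14,0,0,0,0,27],[0,-10,0,0,0,0,27],[0,-5,0,0,0,0,27]]

```text
clock: 12.15
eef_pos: [0.4767, -0.1217, 0.0746]
tool_rot: [0.862, 0.507, 0.006, 0.008]
ft_force: [3.1, -2.5, -3.9]
grip_width: 0.0272
```

```bash
python3 -c "
from h import *
st()"
```

```text
clk 12.15 tcp clamp x,y,z [-104.7 -127.6   74.6] F x,y,z [ 0.6  3.9 -3.9]
tilt fix deg x,y [ 1.16 -0.18]
```

Emit:
jog_arm:
  deltas:
    - [[0,-6,1,0.5,0,0,27],[0,-4,1,0.5,0,0,27]]

```text
clock: 12.35
eef_pos: [0.4712, -0.1187, 0.0745]
tool_rot: [0.862, 0.506, 0.004, 0.004]
ft_force: [2.0, -2.8, 2.1]
grip_width: 0.027
```

```bash
python3 -c "
from h import *
st()"
```

```text
clk 12.35 tcp clamp x,y,z [-104.6 -133.9   74.5] F x,y,z [1.5 3.1 2.1]
tilt fix deg x,y [ 0.64 -0.16]
```

Emit:
jog_arm:
  deltas:
    - [[0,14,0,0,0,0,27],[0,14,0,0,0,0,27],[0,10,0,0,0,0,27]]

```text
clock: 12.65
eef_pos: [0.4966, -0.1316, 0.0727]
tool_rot: [0.862, 0.507, 0.0, -0.006]
ft_force: [-2.5, 2.1, 3.1]
grip_width: 0.0272
```

Emit:
jog_arm:
  deltas:
    - [[0,7,0,0,0,0,27],[0,5,0,0,0,0,27]]

```text
clock: 12.85
eef_pos: [0.5056, -0.1369, 0.0716]
tool_rot: [0.862, 0.507, -0.002, -0.008]
ft_force: [-2.7, 1.5, 2.8]
grip_width: 0.0272
```

```bash
cat >> h.py <<'E'
def jaw():
    r=cv2.imread("pics/s6full.png");im=camera("scene")[:,:,::-1].copy()
    # jaw patch incl. its right edge: cols 295..306, rows 226..258
    t=r[226:256,294:308];s=im[222:264,286:352]
    m=cv2.matchTemplate(s,t,cv2.TM_CCOEFF_NORMED);_,v,_,(x,y)=cv2.minMaxLoc(m)
    row=m[y];d=0
    if 0<x<len(row)-1:d=(row[x-1]-row[x+1])/(2*(row[x-1]-2*row[x]+row[x+1]))
    # px per mm along clamp
    a,b=proj("scene",np.array([cl(0,0,48),cl(0,10,48)]));k=(b-a)[0]/10
    print("jaw moved mm",round((x+d-8)/k,1),"dy",y-4,"score",round(float(v),2))
E
python3 -c "
from h import *
st();jaw()"
```

```text
clk 12.85 tcp clamp x,y,z [-105.4  -94.9   71.6] F x,y,z [ 0.  -3.1  2.8]
tilt fix deg x,y [-0.92 -0.34]
jaw moved mm 12.5 dy 1 score 0.82
```

Emit:
jog_arm:
  deltas:
    - [[0,5,0,0,0,0,27]]

```text
clock: 13.0
eef_pos: [0.5076, -0.1382, 0.0711]
tool_rot: [0.862, 0.507, -0.003, -0.011]
ft_force: [-15.3, 10.8, 17.1]
grip_width: 0.027
```

Emit:
jog_arm:
  deltas:
    - [[0,-16,0,0,0,0,27],[0,-14,0,0,0,0,27],[0,-10,0,0,0,0,27],[0,-9,0,0,0,0,27],[0,-7,0,0,0,0,27]]

```text
clock: 13.5
eef_pos: [0.4707, -0.1163, 0.0738]
tool_rot: [0.862, 0.507, 0.005, 0.001]
ft_force: [17.9, -11.0, -15.2]
grip_width: 0.0275
```

```bash
python3 -c "
from h import *
st();jaw()"
```

```text
clk 13.5 tcp clamp x,y,z [-106.4 -135.5   73.8] F x,y,z [  0.9  21.  -15.2]
tilt fix deg x,y [ 0.35 -0.45]
jaw moved mm 10.2 dy 1 score 0.81
```

Emit:
jog_arm:
  deltas:
    - [[-1,16,0,0,0,0,27],[0,14,0,0,0,0,27],[0,10,0,0,0,0,27]]

```text
clock: 13.85
eef_pos: [0.4993, -0.1319, 0.0728]
tool_rot: [0.862, 0.507, 0.003, -0.006]
ft_force: [-2.4, 3.1, 2.6]
grip_width: 0.0271
```

Emit:
jog_arm:
  deltas:
    - [[0,6,0,0,0,0,27],[0,2,0,0,0,0,27]]

```text
clock: 14.05
eef_pos: [0.5058, -0.1357, 0.0725]
tool_rot: [0.862, 0.507, 0.002, -0.007]
ft_force: [-1.3, 2.0, 1.5]
grip_width: 0.0272
```

Emit:
jog_arm:
  deltas:
    - [[0,6,0,0,0,0,27]]

```text
clock: 14.15
eef_pos: [0.5083, -0.1373, 0.0721]
tool_rot: [0.862, 0.507, 0.001, -0.01]
ft_force: [-18.7, 12.3, 14.7]
grip_width: 0.0269
```

Emit:
jog_arm:
  deltas:
    - [[0,-16,0,0,0,0,27],[0,-14,0,0,0,0,27],[0,-10,0,0,0,0,27],[0,-9,0,0,0,0,27],[0,-6,0,0,0,0,27]]

```text
clock: 14.65
eef_pos: [0.4712, -0.1158, 0.0748]
tool_rot: [0.862, 0.507, 0.008, 0.002]
ft_force: [15.3, -9.3, -13.1]
grip_width: 0.0269
```

```bash
python3 -c "
from h import *
st();jaw()"
```

```text
clk 14.65 tcp clamp x,y,z [-107.1 -135.3   74.8] F x,y,z [  0.7  17.9 -13.1]
tilt fix deg x,y [ 0.65 -0.71]
jaw moved mm 16.9 dy 1 score 0.83
```

Emit:
jog_arm:
  deltas:
    - [[-3,16,0,0,0,0,27],[0,14,0,0,0,0,27],[0,10,0,0,0,0,27]]

```text
clock: 15.0
eef_pos: [0.498, -0.1327, 0.0739]
tool_rot: [0.862, 0.508, 0.006, -0.006]
ft_force: [-3.0, 3.3, 2.5]
grip_width: 0.0271
```

Emit:
jog_arm:
  deltas:
    - [[0,6,0,0,0,0,27],[0,2,0,0,0,0,27]]

```text
clock: 15.2
eef_pos: [0.5043, -0.1365, 0.0736]
tool_rot: [0.862, 0.508, 0.005, -0.007]
ft_force: [-1.0, 1.8, 2.3]
grip_width: 0.0272
```

Emit:
jog_arm:
  deltas:
    - [[0,6,0,0,0,0,27]]

```text
clock: 15.3
eef_pos: [0.5077, -0.1386, 0.0733]
tool_rot: [0.862, 0.508, 0.004, -0.009]
ft_force: [-11.4, 8.1, 8.9]
grip_width: 0.0268
```

Emit:
jog_arm:
  deltas:
    - [[0,-16,0,0,0,0,27],[0,-14,0,0,0,0,27],[0,-10,0,0,0,0,27],[0,-9,0,0,0,0,27],[0,-6,0,0,0,0,27]]

```text
clock: 15.8
eef_pos: [0.4706, -0.117, 0.0757]
tool_rot: [0.862, 0.507, 0.011, 0.003]
ft_force: [16.6, -8.7, -14.8]
grip_width: 0.0274
```

```bash
python3 -c "
from h import *
st();jaw()
a=cv2.imread('pics/s6full.png')[215:265,285:355];b=camera('scene')[215:265,285:355,::-1]
cv2.imwrite('pics/j1.png',cv2.resize(np.vstack([a,b]),None,fx=5.9,fy=5.9,interpolation=cv2.INTER_CUBIC))
for i in (a,b):
    g=i[14:34].astype(float).mean(0);print(np.round(g[:,2]-g[:,0]).astype(int).tolist())
"
```

```text
clk 15.8 tcp clamp x,y,z [-105.8 -135.2   75.7] F x,y,z [ -0.4  18.7 -14.8]
tilt fix deg x,y [ 0.95 -0.95]
jaw moved mm 23.2 dy 1 score 0.78
[-24, -24, -24, -21, -15, -7, -2, -4, 0, 4, -5, -24, -44, -56, -55, -50, -45, -41, -35, -30, -29, -28, -28, -27, -27, -25, -24, -22, -21, -21, -18, -8, 1, 2, -3, -2, 0, 1, 2, 2, 3, 2, 2, 3, 3, 2, 2, 2, 3, 3, 4, 4, 4, 4, 5, 4, 3, 4, 4, 3, -1, -3, -3, -9, -33, -56, -57, -53, -56, -58]
[-33, -31, -28, -22, -16, -14, -13, -12, -12, -10, -10, -12, -14, -17, -17, -14, -8, -4, -2, 7, 2, -25, -55, -74, -77, -75, -67, -58, -46, -38, -30, -15, -1, -3, -7, -5, -2, 0, 1, 1, 2, 2, 2, 2, 2, 2, 1, 2, 3, 3, 3, 3, 4, 4, 5, 4, 3, 4, 4, 3, -1, -3, -3, -9, -33, -55, -57, -53, -55, -58]
```

Emit:
jog_arm:
  deltas:
    - [[-1,16,1,0.7,-0.7,0,27],[0,14,1,0,0,0,27],[0,10,1,0,0,0,27]]

```text
clock: 16.2
eef_pos: [0.4983, -0.1331, 0.0723]
tool_rot: [0.862, 0.508, -0.0, -0.007]
ft_force: [-2.4, 2.1, 2.1]
grip_width: 0.0269
```

Emit:
jog_arm:
  deltas:
    - [[0,6,0,0,0,0,27],[0,2,0,0,0,0,27]]

```text
clock: 16.4
eef_pos: [0.5045, -0.1369, 0.0718]
tool_rot: [0.862, 0.508, -0.001, -0.008]
ft_force: [-1.7, 1.7, 1.5]
grip_width: 0.0269
```

Emit:
jog_arm:
  deltas:
    - [[0,6,0,0,0,0,27]]

```text
clock: 16.5
eef_pos: [0.5075, -0.1387, 0.0714]
tool_rot: [0.862, 0.508, -0.003, -0.01]
ft_force: [-17.9, 11.1, 13.2]
grip_width: 0.027
```

Emit:
jog_arm:
  deltas:
    - [[0,-16,0,0,0,0,27],[0,-14,0,0,0,0,27],[0,-10,0,0,0,0,27],[0,-9,0,0,0,0,27],[0,-6,0,0,0,0,27]]

```text
clock: 17.0
eef_pos: [0.4703, -0.1173, 0.0742]
tool_rot: [0.862, 0.507, 0.005, 0.002]
ft_force: [16.4, -9.5, -15.2]
grip_width: 0.0271
```

```bash
cat >> h.py <<'E'
def edge():
    jaw();b=camera('scene')[215:265,285:355,::-1];g=b[14:34].astype(float).mean(0);print(np.round(g[15:,2]-g[15:,0]).astype(int).tolist())
E
python3 -c "
from h import *
st();edge()"
```

```text
clk 17.0 tcp clamp x,y,z [-105.4 -135.3   74.2] F x,y,z [  0.3  18.9 -15.2]
tilt fix deg x,y [ 0.47 -0.36]
jaw moved mm 29.8 dy 1 score 0.65
[-13, -16, -15, -14, -8, -3, 1, 11, 3, -26, -56, -74, -78, -75, -66, -48, -20, -2, -3, -7, -5, -2, 0, 1, 1, 2, 2, 2, 2, 2, 2, 2, 2, 3, 3, 3, 4, 4, 4, 4, 4, 3, 4, 4, 3, -1, -3, -3, -9, -33, -56, -56, -53, -55, -58]
```

Emit:
jog_arm:
  deltas:
    - [[-1,16,1,0.5,-0.5,0,27],[0,14,1,0,0,0,27],[0,10,0,0,0,0,27]]

```text
clock: 17.4
eef_pos: [0.4983, -0.1332, 0.0717]
tool_rot: [0.862, 0.507, -0.004, -0.007]
ft_force: [-3.9, 4.1, 4.9]
grip_width: 0.0272
```

Emit:
jog_arm:
  deltas:
    - [[0,6,0,0,0,0,27],[0,2,0,0,0,0,27]]

```text
clock: 17.6
eef_pos: [0.5028, -0.1358, 0.0712]
tool_rot: [0.862, 0.508, -0.006, -0.01]
ft_force: [-4.0, 3.1, 3.7]
grip_width: 0.0272
```

Emit:
jog_arm:
  deltas:
    - [[0,6,0,0,0,0,27]]

```text
clock: 17.7
eef_pos: [0.5052, -0.1374, 0.0707]
tool_rot: [0.861, 0.508, -0.007, -0.012]
ft_force: [-7.6, 5.3, 7.1]
grip_width: 0.027
```

Emit:
jog_arm:
  deltas:
    - [[0,-16,0,0,0,0,27],[0,-14,0,0,0,0,27],[0,-10,0,0,0,0,27],[0,-9,0,0,0,0,27],[0,-6,0,0,0,0,27]]

```text
clock: 18.2
eef_pos: [0.4701, -0.1173, 0.0741]
tool_rot: [0.862, 0.507, 0.001, 0.002]
ft_force: [20.3, -11.7, -17.9]
grip_width: 0.0269
```

```bash
python3 -c "
from h import *
st();edge()"
```

```text
clk 18.2 tcp clamp x,y,z [-105.3 -135.5   74.1] F x,y,z [  0.4  23.4 -17.9]
tilt fix deg x,y [0.29 0.01]
jaw moved mm 10.1 dy 1 score 0.61
[-8, -7, -8, -12, -13, -13, -11, -4, 3, 8, 1, -27, -61, -77, -78, -72, -55, -30, -13, -7, -5, -1, 0, 1, 2, 2, 2, 2, 2, 3, 2, 2, 2, 2, 2, 3, 4, 4, 4, 4, 4, 4, 5, 5, 3, 0, -3, -3, -9, -33, -56, -57, -53, -56, -58]
```

Jaw moved only about 4–5 mm this time and the force rose slightly, so this is first contact. One more full stroke, pushed further against the higher load.

Emit:
jog_arm:
  deltas:
    - [[-1,16,1,0.3,0,0,27],[0,14,1,0,0,0,27],[0,10,0,0,0,0,27]]

```text
clock: 18.6
eef_pos: [0.4957, -0.1314, 0.0712]
tool_rot: [0.862, 0.507, -0.004, -0.01]
ft_force: [-8.9, 7.5, 8.7]
grip_width: 0.0275
```

Emit:
jog_arm:
  deltas:
    - [[0,7,0,0,0,0,27],[0,4,0,0,0,0,27]]

```text
clock: 18.8
eef_pos: [0.4979, -0.1327, 0.0702]
tool_rot: [0.861, 0.508, -0.008, -0.018]
ft_force: [-5.7, 4.6, 6.2]
grip_width: 0.0271
```

Emit:
jog_arm:
  deltas:
    - [[0,6,0,0,0,0,27]]

```text
clock: 18.9
eef_pos: [0.4985, -0.1331, 0.0696]
tool_rot: [0.861, 0.508, -0.011, -0.022]
ft_force: [-8.7, 6.1, 9.3]
grip_width: 0.0268
```

```bash
python3 -c "
from h import *
st();edge()"
```

```text
clk 18.9 tcp clamp x,y,z [-105.3 -103.    69.6] F x,y,z [ -1.1 -10.5   9.3]
tilt fix deg x,y [-2.81 -0.25]
jaw moved mm 67.9 dy -4 score 0.6
[-8, -7, -7, -6, -6, -7, -10, -11, -4, 7, 2, -24, -55, -71, -76, -73, -55, -30, -13, -7, -5, -2, 0, 1, 2, 2, 2, 2, 2, 2, 2, 2, 2, 2, 2, 3, 4, 4, 3, 3, 3, 4, 5, 5, 3, 0, -3, -3, -9, -33, -56, -57, -53, -56, -58]
```

Emit:
jog_arm:
  deltas:
    - [[0,12,-1,-2,0,0,27],[0,10,-1,-1,0,0,27]]

```text
clock: 19.2
eef_pos: [0.5065, -0.1379, 0.0693]
tool_rot: [0.861, 0.509, -0.003, -0.01]
ft_force: [-11.0, 9.4, 10.1]
grip_width: 0.027
```

```bash
python3 -c "
from h import *
st()"
```

```text
clk 19.2 tcp clamp x,y,z [-105.   -93.7   69.3] F x,y,z [ -2.9 -14.2  10.1]
tilt fix deg x,y [-1.17 -0.24]
```

Emit:
jog_arm:
  deltas:
    - [[0,6,0,-1,0,0,27]]

```text
clock: 19.3
eef_pos: [0.5068, -0.1382, 0.0687]
tool_rot: [0.861, 0.509, -0.002, -0.007]
ft_force: [-8.2, 6.2, 8.9]
grip_width: 0.0269
```

Emit:
jog_arm:
  deltas:
    - [[0,-14,0,0,0,0,27],[0,-14,-1,0,0,0,27],[0,-10,-1,0,0,0,27],[0,-9,0,0,0,0,27],[0,-6,0,0,0,0,27]]

```text
clock: 19.8
eef_pos: [0.4699, -0.1182, 0.0734]
tool_rot: [0.861, 0.508, 0.005, 0.006]
ft_force: [16.8, -9.6, -14.8]
grip_width: 0.0267
```

```bash
python3 -c "
from h import *
st();edge()"
```

```text
clk 19.8 tcp clamp x,y,z [-104.4 -135.2   73.4] F x,y,z [  0.3  19.3 -14.8]
tilt fix deg x,y [ 0.9  -0.12]
jaw moved mm 67.7 dy -4 score 0.61
[-8, -8, -7, -6, -5, -7, -11, -11, -4, 6, 2, -25, -54, -70, -76, -72, -55, -30, -13, -7, -5, -1, 0, 1, 2, 2, 2, 2, 2, 2, 2, 2, 2, 2, 2, 3, 4, 4, 3, 3, 4, 4, 5, 5, 3, 0, -3, -3, -9, -33, -55, -57, -53, -55, -58]
```

Emit:
jog_arm:
  deltas:
    - [[0,2,0,0,0,0,27],[0,0,0,0,0,0,40],[0,0,0,0,0,0,50],[0,0,0,0,0,0,50]]

```text
clock: 20.3
eef_pos: [0.4697, -0.1192, 0.0735]
tool_rot: [0.861, 0.508, 0.004, 0.005]
ft_force: [-0.8, 0.2, -0.7]
grip_width: 0.0498
```

Run:
```python
from h import *
st()
r=cv2.imread('pics/s6full.png')[215:265,235:355];n=camera('scene')[215:265,235:355,::-1]
m=cv2.imread('pics/j1.png');m=cv2.resize(m,(70,100),interpolation=cv2.INTER_AREA)[50:];m=np.hstack([np.zeros((50,50,3),np.uint8),m])
cv2.imwrite('pics/j2.png',cv2.resize(np.vstack([r,m,n]),None,fx=6.6,fy=4,interpolation=cv2.INTER_CUBIC))
```

```text
clk 20.3 tcp clamp x,y,z [-103.5 -134.9   73.5] F x,y,z [ 0.2 -0.8 -0.7]
tilt fix deg x,y [ 0.73 -0.05]
```

View pics/j2.png

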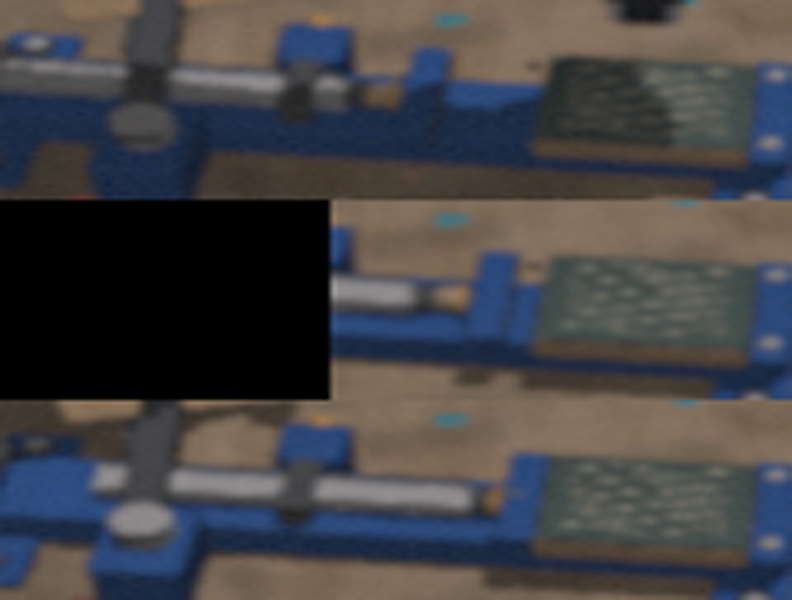

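The silver bar end went from col 417 (after stroke 4) to 475, about 20 mm, or 3 teeth. The jaw advanced only about 11 mm, so the spring is compressed about 9 mm, or 27 N, and the block is flush at both ends. That is firm enough, so I'll withdraw.

Emit:
jog_arm:
  deltas:
    - [[0,0,-20,0,0,0,50],[0,0,-30,0,0,0,50],[0,0,-40,0,0,0,50],[0,0,-20,0,0,0,50],[0,0,0,0,0,0,50]]

```text
clock: 20.85
eef_pos: [0.4641, -0.117, 0.1849]
tool_rot: [0.861, 0.508, 0.0, 0.002]
ft_force: [0.3, -0.1, 0.6]
grip_width: 0.0501
```

Emit:
jog_arm:
  deltas:
    - [[0,0,0,0,0,0,50],[0,0,0,0,0,0,50],[0,0,0,0,0,0,50]]

```text
clock: 21.15
eef_pos: [0.4622, -0.1163, 0.1823]
tool_rot: [0.861, 0.508, -0.001, 0.0]
ft_force: [-0.5, 1.0, -0.3]
grip_width: 0.0497
```

Run:
```python
from h import *
st()
im=camera("scene")[:,:,::-1];r=cv2.imread("pics/s6full.png")
hsv=lambda i:cv2.inRange(cv2.cvtColor(np.ascontiguousarray(i),cv2.COLOR_BGR2HSV),(0,150,70),(8,255,255))
for n,i in(("ref",r),("now",im)):
    m=hsv(i)[140:205,235:285];p=np.argwhere(m);print(n,"red handle col,row",p[:,::-1].mean(0)+[235,140],len(p))
for t in("red_tin","blue_tin","block"):print(t,[(round(float(d["conf"]),2),np.round(d["at"])) for d in masks_of(t,"scene")][:1])
job_done()
```

```text
clk 21.15 tcp clamp x,y,z [-102.3 -142.8  182.3] F x,y,z [-0.7 -0.9 -0.3]
tilt fix deg x,y [-0.07  0.14]
ref red handle col,row [259.6875 188.5625] 112
now red handle col,row [260.82857143 188.76190476] 105
red_tin [(0.91, array([386., 225.]))]
blue_tin [(0.61, array([341., 314.]))]
block [(0.59, array([333., 243.]))]
the job is handed in; nothing more can be done
```

I set the green block on the bed, square against the fixed stop, and let go. Then I pumped the handle seven full strokes, with the jaw meeting the block on the sixth. I left the handle pulled back, lifted the gripper clear and handed in at about 21 s.

**Last checks**
- **Pressure on the block:** about 27 N, which is inside the 18–62 N range. This is an estimate from the picture: in the last three strokes the bar advanced about 20 mm but the jaw only about 11 mm, so the spring is compressed about 9 mm. The handle force rose from about 3 N to 10–14 N, which fits.
- **Block:** the last close picture, taken before I lifted away, shows it flat and flush with both the stop and the jaw.
- **Tins:** both are within 2 pixels of where they started.
- **Robot:** contact force reads zero within noise.

**Disagreements**
- **Handle position:** in the final picture the red handle sits about 1 pixel (2–3 mm) further forward than before pumping. That is about 0.02 rad and may be a shadow, so the lever should still be under 0.07 rad, but I did not measure it separately.
- **Jaw tracking:** the first automatic jaw reading, after two strokes, came out about 4 mm short of two teeth. Later readings failed once the jaw was near the block, so I relied on the edge position and the picture.

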